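# Hang the offcut basket in the gap below the slitter

### The job

Swing the folded hook arm of the slitter out to its stop, so that it points straight along the delivery bed. Then slide the offcut basket along the bed, without lifting it, so that its handle passes over the hook's tip, and on over the end of the bed until it hangs level by its handle in the hook, in the gap between bed and slitter, free of the bed and at rest. Leave everything else where it is.

Things in the scene. Friction and masses are not known exactly. Their poses are not given: they have to be found in the camera images.
- rig: White desktop slitter and its bed, one fixed machine; place and yaw vary. Origin on the table below the middle of the bed's end edge; +y along the bed away from the slitter, x across (near world x), z up. Slitter's upright face at y = -165 mm, 360 wide; its low part 200 high, 90 deep; behind that the housing, 290 high, to y = -485. Between y = -165 and 0: an open gap.
- bed: The dark steel delivery bed of the machine with four black belts, fixed: flat, 300 mm wide (x -150 to 150), from the end edge y = 0 to y = 450, top 100 mm above the table; a wall 40 mm high closes its far end at y = 450. Origin at the middle of the end edge, on the top surface; axes as the machine's.
- hook (a joint): Hook arm's angle about its upright hinge, which stands on the slitter's face at machine x = 0, y = -165 mm. 0 = at its stop, arm pointing along machine +y; grows as the arm folds towards machine +x, up to 1.35. Starts at 0.6 to 1.0; hinge friction (about 0.12 N m) holds it where it is left.
- hook_seat (a point): Top of the hook's level part, 97 mm from the hinge axis; y along the arm to its tip, z up. Hook: flat steel strap 30 mm wide, 8 mm thick; from the hinge 70 mm raised (centreline 18 mm above the level part's), a steep step down from 70 to 80 mm that stops the handle, the level part from 80 to 178 mm (centreline 78 mm above the bed), then the tip.
- hook_tip (a point): Middle of the end of the hook's upturned tip, 192 mm from the hinge axis, 9 mm above the level part's centreline, 87 mm above the bed; the strap's top edge there is 91 mm above the bed. With the arm at its stop the tip stands 27 mm in over the bed.
- basket: Loose open sheet-metal basket, 120 (its x) by 110 (its y) by 60 mm high, walls 4 mm, empty, 0.3 to 0.6 kg, on the bed, handle up. Origin at the centre of its underside, z up. Starts up to 45 mm off the hook's line, up to 0.4 rad askew to the machine, its centre 120 to 180 mm from the bed's end edge.
- basket_handle (a point): Underside of the middle of the rigid handle, 96 mm above the basket's underside, over its centre. 8 mm round bar in the basket's x-z plane: straight and level for 76 mm (centreline 100 mm up), sloping to 85 mm up at 52 mm either side, then down to the side walls. On the bed it clears the hook's tip (arm at its stop) by 5 mm; hung, the basket is 14 mm lower than on the bed.
- card_stack: Bystander: white stack of card 150 by 90 by 35 mm on the bed's far end, long side across the bed; origin under its centre.
- tape_roll: Bystander: clear tape roll, 64 mm outside, 18 mm high, lying on the bed beside the card; origin under its centre.
- ink_bottle: Bystander: grey bottle, 60 mm wide, 160 mm high, on the table beyond the machine; origin under its centre.
- stapler: Bystander: black stapler, 140 by 36 by 56 mm, on the table beyond the machine; origin under its centre.
- mug: Bystander: white mug, 80 mm wide, 90 mm high, on the table at the closed far end of the bed; origin under its centre.
- brush: Bystander: small brush lying on top of the slitter's housing; origin under its centre.
- clip_tray: Bystander: grey divided tray 140 by 100 by 35 mm on top of the slitter's housing; origin under its centre.

How it is judged:
On the way, in this order (a step that is already met when the one before it is completed fails the run):
1. the hook arm is swung out to its stop (within 0.15 rad) while the basket still stands on the bed (value of joint hook below 0.15 rad and z of basket in the frame of rig above 0.09 m), for 0.2 s.
2. the handle's middle is at least 15 mm past the hook's tip and within 40 mm of the arm sideways, above the level part (y of basket_handle in the frame of hook_seat below 0.08 m and x of basket_handle in the frame of hook_seat between -0.04 and 0.04 m and z of basket_handle in the frame of hook_seat between -0.012 and 0.04 m), for 0.1 s.
At the end, for the whole second after the job is handed in: The basket hangs by its handle in the swung-out hook (arm within 0.2 rad of its stop): the handle's middle within 35 mm of the hook's seat point, the basket's weight on the hook, upright within 0.3 rad, not touching the bed, and no longer swinging (under 0.05 m/s and 0.5 rad/s) (distance between basket_handle and hook_seat below 0.035 m and angle between basket's own z axis and vertical below 0.3 rad and contact force between rig and basket above 1 N and contact force between bed and basket below 0.1 N and value of joint hook below 0.2 rad and linear speed of basket below 0.05 m/s and angular speed of basket below 0.5 rad/s).
It fails at once if the basket is lifted more than 30 mm above the bed (z of basket in the frame of rig above 0.13 m).
It fails at once if the basket falls off or tips over (z of basket in the frame of rig below 0.05 m or angle between basket's own z axis and vertical above 1 rad).
It fails at once if something else on the bed or table is moved by more than 30 mm (distance of any of card_stack, tape_roll, ink_bottle, stapler, mug, brush, clip_tray from where it was at the start of the episode above 0.03 m).
It also fails if it takes over 72 s, if anything falls off the work surface, if the arm or the gripper's body presses on something with over 40 N, if the wrist force passes 120 N, or if a joint passes its speed limit or range.

### The arm

A 6-joint arm with a two-finger parallel gripper is mounted at the origin on the work surface. World frame = base frame: x ahead of the robot, y to its left, z up, the work surface at z = 0. Lengths are in m, angles in rad, forces in N, time in s.
With the tool pointing down it reaches from about 0.35 to 0.975 m from the base axis. Payload 4.9 kg.
Tool frame: the origin (TCP) lies at the very end of the fingers, on their centre line; the grasp point (between the pads) lies 19 mm behind it; z points along the fingers, y is the line along which they close (so a half turn about z gives the same grasp; the last joint's range is limited). The gripper opens to 85 mm and grips with 20 to 120 N. Pads are 22 mm wide; open, the fingers measure 114 mm over their backs; the gripper's body (76 mm by 85 mm) begins 54 mm behind the grasp point. The pads swing forward as they close: fully open they stand 13 mm farther back than shut.
Start: joints at [-1.343, 0.053, 1.613, -0, 1.476, -0.119], TCP at [0.212, -0.588, 0.231] pointing down, gripper open.
Joint ranges: [-3.01, 3.01], [-1.01, 2.22], [0.06, 2.58], [-1.02, 4.17], [0.09, 2.62], [-3.14, 3.14]. Speed limits (rad/s): [2.57, 2.57, 3.14, 3.14, 3.14, 3.14].

### API

Orientations are given as a rotation vector (axis times angle).
In Python, from station import get_obs, optics, ctrl gives the robot as it stands.
- The arm moves only by the shell command python3 -m pendant 'ROWS' [FORCE]. ROWS is JSON, a list of rows, each a list of 3 entries, a list of its own where there are three numbers: the shift along the tool's x, y, z in mm, then the turn, a rotation vector about the tool's x, y, z in rad, then the opening, from 0 (shut) to 1 (fully open). A call has 1 to 12 rows; each row shifts and turns the commanded pose from where the row before left it, along the tool's axes as they then stand; what a row does not reach is not made up. A row lasts 1/12 s, in which the tool goes at most 41.7 mm and 7.16 degrees, less where a joint would pass 70% of its speed; a pose out of reach is approached as far as the arm can. A call is refused whole if a number of a shift passes 41.7 or a number of a turn 0.125, either way. A call with a gripper value outside its range is refused whole. The fingers move at their own pace and stop on an object; FORCE is the grip in N (left out, the last holds). Time passes only in rows, so rows that do not move let the fingers close. It gives the time, the measured TCP pose, the force, the opening and the grip force at its end, in the units of the state.
- get_obs(): the state, without advancing time (a new reading comes with each control period).
- optics.get_image(name): name is "scene" or "top"; returns the picture (400x640x3 uint8, red, green, blue); there is no depth.
- optics.camera_model(name): a dict with "fx", "fy", "cx", "cy" (pixels), "cam_to_world" (4x4, takes a point from camera to world coordinates). Camera axes: x right, y up, looking along -z (the intrinsics and any distortion apply to the point x, -y, -z); pixel columns grow to the right and rows downward; lengths in m; the calibration is good to about 2 mm. A picture is of the moment at which its call begins. camera_model takes no time and is no camera call.
- ctrl.finish_job(): hands the job in; it is judged then, once.
The state is a dict: "t": time; "q": joint angles; "dq": joint speeds; "effort": joint torques, N m; "tool_pos": TCP position; "tool_rot": TCP orientation; "contact_force": force on the tool from outside, world axes, zero at the start; "wrist_torque": the same for the moment, N m; "opening": finger opening in m; "grip_force": force on a finger pad.
Only numpy, scipy, OpenCV 4.12 (cv2) and the standard library are available. Lean on these libraries where they do the work, as an engineer would, in place of code of your own. Each camera call takes 0.05 s, during which the arm holds its last target. There are 200 camera calls.

## Working session

There is one attempt and no reset: what is moved stays moved. The work goes in short steps, Python scripts to look and compute and a shell command to move; the robot and the scene stay as the last step left them, time stands still between calls to the robot, and variables do not carry over. Pictures are saved under pics/ and viewed, at most 10 in all, crops included, and the job is handed in when it is done.

```bash
ls; mkdir -p pics
python3 - <<'E'
from station import get_obs, optics, ctrl
import cv2,numpy as np
np.set_printoptions(precision=4,suppress=True)
for n in("scene","top"):
    cv2.imwrite(f"pics/{n}0.png",optics.get_image(n)[:,:,::-1]); m=optics.camera_model(n); print(n,{k:(np.array(v)) for k,v in m.items()})
print(get_obs())
E
```

```text
pics
scene {'fx': array(407.9484), 'fy': array(407.9484), 'cx': array(316.6185), 'cy': array(197.8655), 'cam_to_world': array([[ 0.6577, -0.5744,  0.4874,  1.1656],
       [ 0.7533,  0.493 , -0.4353, -0.4647],
       [ 0.0098,  0.6534,  0.7569,  1.1119],
       [ 0.    ,  0.    ,  0.    ,  1.    ]])}
top {'fx': array(381.0135), 'fy': array(381.0135), 'cx': array(313.1943), 'cy': array(195.8876), 'cam_to_world': array([[ 0.0204,  0.9979, -0.0615,  0.4572],
       [-0.9995,  0.0217,  0.0211,  0.0909],
       [ 0.0224,  0.0611,  0.9979,  1.4156],
       [ 0.    ,  0.    ,  0.    ,  1.    ]])}
{'t': 0.1, 'q': array([-1.343 ,  0.0533,  1.6142,  0.    ,  1.476 , -0.119 ]), 'dq': array([ 0.0005, -0.0031, -0.0031,  0.001 ,  0.0012, -0.0014]), 'effort': array([  0.0007, -39.4901, -37.1363,  -0.    ,   0.004 ,   0.    ]), 'tool_pos': array([ 0.2123, -0.5872,  0.2302]), 'tool_rot': array([-3.0926, -0.5417,  0.0001]), 'contact_force': array([ 0.2717,  0.379 , -0.1366]), 'wrist_torque': array([0.0159, 0.0411, 0.0514]), 'grip_force': 0.0, 'opening': 0.0852802483053847}
```

View pics/scene0.png

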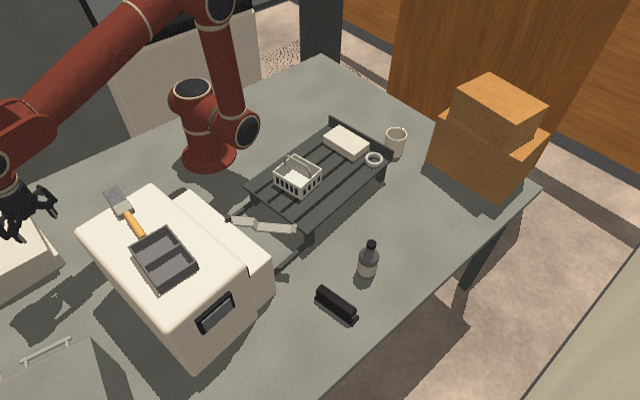

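View pics/top0.png

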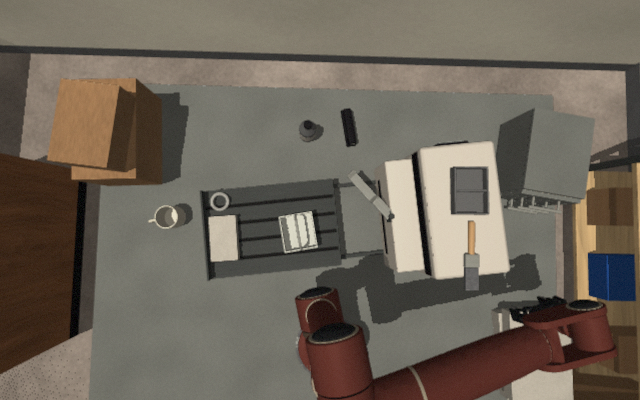

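The scene view shows the basket at about (297,177), the folded hook from (228,218) to (295,229), and the bed's end edge facing the slitter. In the top view the basket is at (298,232) and the hook runs from (390,215) to (352,175). I'll enlarge both.

Run:
```python
import cv2
a=cv2.imread("pics/top0.png")[150:290,270:430]; cv2.imwrite("pics/t1.png",cv2.resize(a,None,fx=4.2857,fy=4.2857,interpolation=cv2.INTER_CUBIC)[:600])
a=cv2.imread("pics/scene0.png")[120:270,215:405]; cv2.imwrite("pics/s1.png",cv2.resize(a,None,fx=4,fy=4,interpolation=cv2.INTER_CUBIC))
```

```text
(no output)
```

View pics/t1.png

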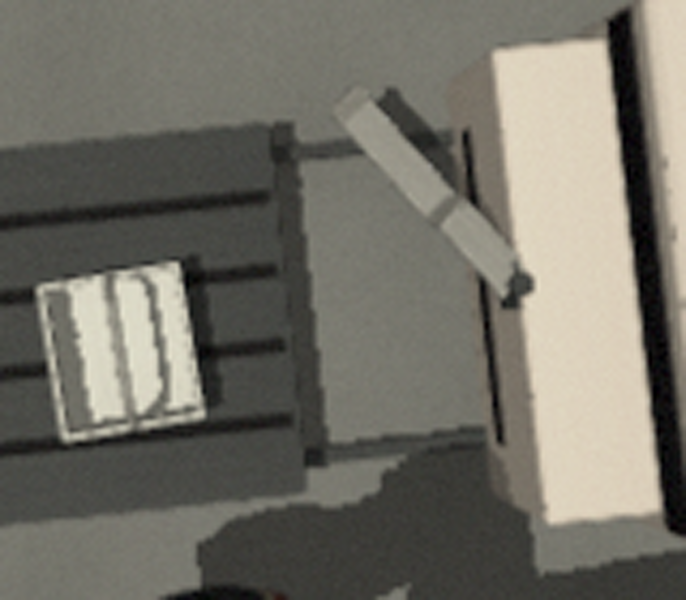

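View pics/s1.png

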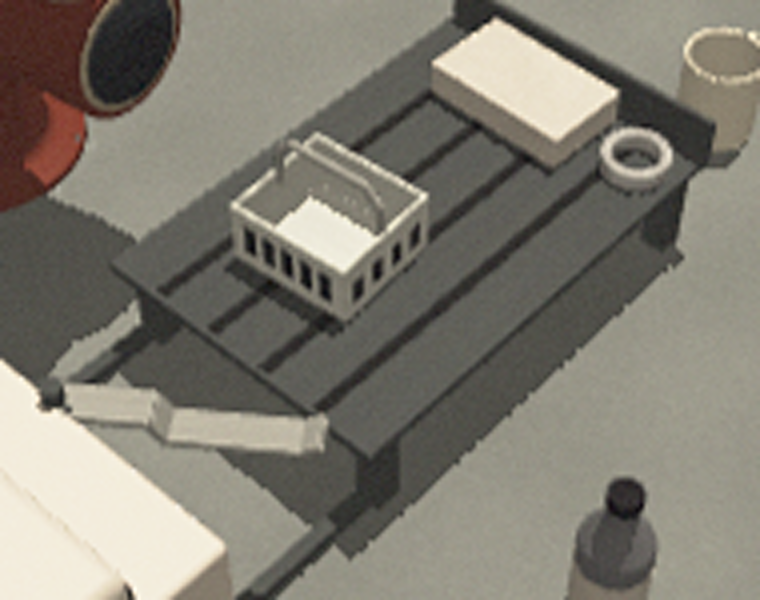

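The crops give these full-image pixels:

| Feature | Top | Scene |
|---|---|---|
| Bed end corners | about (334,178), (342,264) | (307.5,234), (243,186) |
| Handle middle | (298,231) | (297,161) |
| Hook tip | (352,174) | (294,228.5) |
| Hinge | (390.5,217) | (228,217.5) |

The second bar in the basket, in the top view, is the handle's shadow.

```bash
cat > h.py <<'E'
import numpy as np
from station import optics,get_obs
from scipy.spatial.transform import Rotation as R
np.set_printoptions(precision=4,suppress=True)
def ray(n,p):
    m=optics.camera_model(n);T=np.array(m["cam_to_world"])
    d=T[:3,:3]@[(p[0]-m["cx"])/m["fx"],-(p[1]-m["cy"])/m["fy"],-1]
    return T[:3,3],d/np.linalg.norm(d)
def atz(n,p,z):
    o,d=ray(n,p);return o+d*(z-o[2])/d[2]
def tri(pt,ps):
    A=0;b=0;L=[ray("top",pt),ray("scene",ps)]
    for o,d in L: P=np.eye(3)-np.outer(d,d);A=A+P;b=b+P@o
    x=np.linalg.solve(A,b); return x,[np.linalg.norm(np.cross(x-o,d)) for o,d in L][0]
def proj(n,X):
    m=optics.camera_model(n);T=np.array(m["cam_to_world"])
    c=T[:3,:3].T@(np.asarray(X)-T[:3,3]);return np.array([m["cx"]-m["fx"]*c[0]/c[2],m["cy"]+m["fy"]*c[1]/c[2]])
E
python3 - <<'E'
from h import *
t=lambda x,y:(270+x/4.2857,150+y/4.2857)
s=lambda x,y:(215+x/4,120+y/4)
for n,a,b in[("handle",t(121,346),s(328,163)),("tip",t(350,103),s(317,434)),("hinge",t(517,287),s(52,390)),
 ("step",t(440,212),s(160,410)),("bed+x",t(273,124),s(370,455)),("bed-x",t(305,490),s(112,265)),
 ("basket -x+... cornerA(+x,-y)",t(182,262),s(347,297)),("B(-x,-y)",t(205,413),s(234,208)),("C(+x,+y)",t(37,285),s(428,198)),("D(-x,+y)",t(62,440),s(318,134)),]:
    print(n,*tri(a,b))
for p in[(370,455),(112,265)]:print("bedcorner z.1",atz("scene",s(*p),.1))
for p in[(273,124),(305,490),(293,124),(322,470)]:print("top z.1",atz("top",t(*p),.1))
print("tip z.187",atz("top",t(350,103),.19),"handle",atz("top",t(121,346),.204))
# far bed wall from top: fullpix
print(atz("top",(202,192),.14),atz("top",(208,279),.14), atz("top",(334,180),.1),atz("top",(341.5,263),.1))
E
```

```text
handle [0.4213 0.1117 0.2039] 0.0016213244930679666
tip [ 0.6097 -0.0562  0.1825] 0.0038089053225544606
hinge [ 0.4712 -0.1814  0.2032] 0.0023428234381542095
step [ 0.5258 -0.1273  0.188 ] 0.0007034023053605374
bed+x [ 0.6019 -0.003   0.1008] 0.00504563452008624
bed-x [ 0.3065 -0.0356  0.0932] 0.00325942029763228
basket -x+... cornerA(+x,-y) [0.4882 0.0693 0.1311] 0.00530554409107767
B(-x,-y) [0.3713 0.0487 0.1559] 0.003904127748869247
C(+x,+y) [0.4659 0.1788 0.1544] 0.0025143869547066323
D(-x,+y) [0.3483 0.157  0.1561] 0.0030445537601717517
bedcorner z.1 [0.6046 0.0013 0.1   ]
bedcorner z.1 [ 0.3145 -0.0361  0.1   ]
top z.1 [ 0.5988 -0.007   0.1   ]
top z.1 [ 0.3053 -0.0376  0.1   ]
top z.1 [ 0.5992 -0.0232  0.1   ]
top z.1 [ 0.3214 -0.051   0.1   ]
tip z.187 [ 0.6064 -0.0583  0.19  ] handle [0.4203 0.1104 0.204 ]
[0.5407 0.4351 0.14  ] [0.2543 0.4045 0.14  ] [ 0.5951 -0.0081  0.1   ] [ 0.3099 -0.0387  0.1   ]
```

```bash
cat >> h.py <<'E'
O=np.array([.4535,-.019,0]);YAW=.113
M=R.from_euler('z',YAW).as_matrix()
def w(x,y,z):return O+M@[x,y,z]
def mach(X):return M.T@(np.asarray(X)-O)
def down(yaw): # tool z down, tool x at world heading yaw
    return R.from_euler('z',yaw).as_matrix()@np.diag([1,-1,-1.])
def go(*targets):
    """targets (pos,Rmat): prints total mm / rotvec in tool axes, sequential"""
    o=get_obs();p=np.array(o["tool_pos"]);A=R.from_rotvec(o["tool_rot"]).as_matrix()
    print("now",p,"mach",mach(p),"xhead",np.arctan2(A[1,0],A[0,0]),"t",o["t"])
    for q,B in targets:
        B=A if B is None else B
        print("shift mm",A.T@(np.asarray(q)-p)*1e3,"turn",R.from_matrix(A.T@B).as_rotvec());p=np.asarray(q);A=B
E
python3 - <<'E'
from h import *
o=get_obs();print(R.from_rotvec(o["tool_rot"]).as_matrix())
D=down(YAW)
p=np.array(o["tool_pos"])
go((p+[0,0,.19],None),(w(.150,-.108,.42),D),(w(.150,-.108,.155),D))
print(w(.150,-.108,.42), [mach([.421,.111,.2])])
E
```

```text
[[ 0.9405  0.3399 -0.0004]
 [ 0.3399 -0.9405  0.0018]
 [ 0.0002 -0.0019 -1.    ]]
now [ 0.2123 -0.5872  0.2302] mach [-0.3037 -0.5374  0.2302] xhead 0.3467881432660473 t 0.1
shift mm [   0.0473   -0.3565 -189.9997] turn [0. 0. 0.]
shift mm [ 540.8827 -312.6196    0.8833] turn [-0.0019 -0.      0.2338]
shift mm [  0.   0. 265.] turn [0. 0. 0.]
[ 0.6147 -0.1094  0.42  ] [array([-0.0176,  0.1328,  0.2   ])]
```

```bash
python3 -m pendant '[[[0,0,-38],[0,0,0],0],[[0,0,-38],[0,0,0],0],[[0,0,-38],[0,0,0],0],[[0,0,-38],[0,0,0],0],[[0,0,-38],[0,0,0],0],[[0,0,0],[0,0,0.117],0],[[0,0,0],[0,0,0.117],0]]' 60
python3 -m pendant '[[[22.7,-21.5,0],[0,0,0],0],[[22.7,-21.5,0],[0,0,0],0],[[22.7,-21.5,0],[0,0,0],0],[[22.7,-21.5,0],[0,0,0],0],[[22.7,-21.5,0],[0,0,0],0],[[22.7,-21.5,0],[0,0,0],0],[[22.7,-21.5,0],[0,0,0],0],[[22.7,-21.5,0],[0,0,0],0],[[22.7,-21.5,0],[0,0,0],0],[[22.7,-21.5,0],[0,0,0],0]]'
python3 -m pendant '[[[22.7,-21.5,0],[0,0,0],0],[[22.7,-21.5,0],[0,0,0],0],[[22.7,-21.5,0],[0,0,0],0],[[22.7,-21.5,0],[0,0,0],0],[[22.7,-21.5,0],[0,0,0],0],[[22.7,-21.5,0],[0,0,0],0],[[22.7,-21.5,0],[0,0,0],0],[[22.7,-21.5,0],[0,0,0],0],[[22.7,-21.5,0],[0,0,0],0],[[22.7,-21.5,0],[0,0,0],0],[[0,0,0],[0,0,0],0]]'
python3 - <<'E'
from h import *
go((w(.150,-.108,.42),down(YAW)),(w(.150,-.108,.155),None))
E
```

```text
t: 0.68
tool_pos: [0.2126, -0.5885, 0.4257]
tool_rot: [3.13, 0.168, 0.002]
contact_force: [0.2, -0.2, -1.1]
opening: 0.0008
grip_force: 0.0
t: 1.52
tool_pos: [0.4144, -0.3472, 0.4208]
tool_rot: [-3.136, -0.177, 0.001]
contact_force: [-0.0, -0.2, 0.7]
opening: 0.0004
grip_force: 0.0
t: 2.43
tool_pos: [0.6172, -0.1054, 0.4195]
tool_rot: [-3.134, -0.185, 0.002]
contact_force: [-0.8, -0.3, -0.2]
opening: -0.0001
grip_force: 0.0
now [ 0.6172 -0.1054  0.4195] mach [ 0.1529 -0.1043  0.4195] xhead 0.11815321406228402 t 2.4333
shift mm [-2.9152  3.6944 -0.4607] turn [-0.0027  0.001   0.0052]
shift mm [  0.   0. 265.] turn [0. 0. 0.]
```

```bash
python3 -m pendant '[[[-2,8,30],[0,0,0],0],[[0,0,30],[0,0,0],0],[[0,0,30],[0,0,0],0],[[0,0,30],[0,0,0],0],[[0,0,30],[0,0,0],0],[[0,0,30],[0,0,0],0],[[0,0,30],[0,0,0],0],[[0,0,30],[0,0,0],0],[[0,0,23],[0,0,0],0],[[0,0,0],[0,0,0],0]]'
python3 - <<'E'
from h import *
import cv2
go((w(.150,-.108,.155),None))
a=optics.get_image("top")[130:280,270:430];b=optics.get_image("scene")[120:270,215:405]
a=cv2.resize(a,(400,375));b=cv2.resize(b,(400,316))
im=np.zeros((375,800,3),np.uint8);im[:,:400]=a;im[:316,400:]=b
cv2.imwrite("pics/c2.png",im[:,:,::-1])
E
```

```text
t: 3.27
tool_pos: [0.6097, -0.1167, 0.1508]
tool_rot: [-3.132, -0.176, 0.018]
contact_force: [-1.1, -0.2, -1.7]
opening: -0.0002
grip_force: 0.0
now [ 0.6097 -0.1167  0.1508] mach [ 0.1441 -0.1147  0.1508] xhead 0.11240802085762823 t 3.2667
shift mm [ 5.8144 -6.7574 -4.2043] turn [0. 0. 0.]
```

View pics/c2.png

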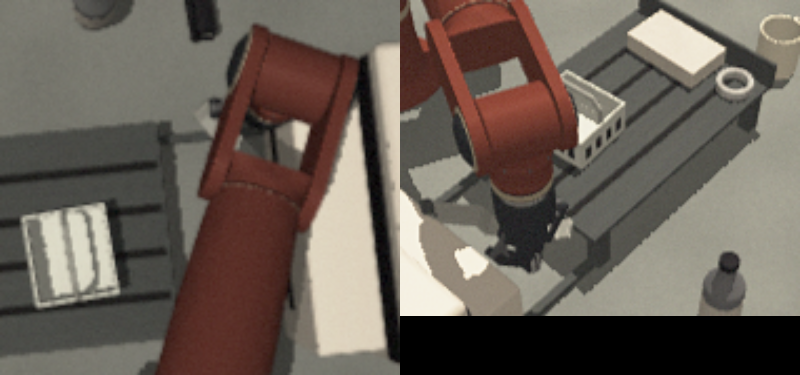

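The gripper stands behind the folded arm at top crop (270,100), and the hook tip is visible at (205,112). Now I'll push it round along the arc.

```bash
python3 -m pendant '[[[-8,-5,0],[0,0,0],0],[[-7,-5,0],[0,0,0],0],[[-6,-10,0],[0,0,0],0],[[-6,-10,0],[0,0,0],0],[[-7,-10,0],[0,0,0],0],[[-8,-9,0],[0,0,0],0],[[-9,-8,0],[0,0,0],0],[[-9,-8,0],[0,0,0],0],[[-9,-6,0],[0,0,0],0],[[-8,-5,0],[0,0,0],0],[[-8,-4,0],[0,0,0],0],[[0,0,0],[0,0,0],0]]'
python3 -m pendant '[[[-5,-3,0],[0,0,0],0],[[-5,-1,0],[0,0,0],0],[[-4,-1,0],[0,0,0],0],[[0,0,0],[0,0,0],0],[[0,0,0],[0,0,0],0]]'
python3 -c "
from h import *
go()"
```

```text
t: 4.37
tool_pos: [0.519, -0.0468, 0.1581]
tool_rot: [-3.136, -0.178, 0.002]
contact_force: [0.4, 0.7, -0.9]
opening: -0.0002
grip_force: 0.0
t: 4.78
tool_pos: [0.5059, -0.0444, 0.1582]
tool_rot: [3.137, 0.177, -0.001]
contact_force: [-0.4, -0.0, 0.2]
opening: 0.0002
grip_force: 0.0
now [ 0.5059 -0.0444  0.1582] mach [ 0.0492 -0.0311  0.1582] xhead 0.11263365509140329 t 4.7833
```

```bash
python3 -m pendant '[[[-4,-1,0],[0,0,0],0],[[-4,-1,0],[0,0,0],0],[[-4,-1,0],[0,0,0],0],[[0,0,0],[0,0,0],0]]'
python3 -m pendant '[[[-3,-1,0],[0,0,0],0],[[-2,0,0],[0,0,0],0],[[0,0,0],[0,0,0],0]]'
python3 - <<'E'
from h import *
import cv2
go()
a=optics.get_image("top")[130:280,270:430];b=optics.get_image("scene")[120:270,215:405]
a=cv2.resize(a,(400,375));b=cv2.resize(b,(400,316))
im=np.zeros((375,800,3),np.uint8);im[:,:400]=a;im[:316,400:]=b
cv2.imwrite("pics/c3.png",im[:,:,::-1])
E
```

```text
t: 5.12
tool_pos: [0.4931, -0.0425, 0.1582]
tool_rot: [-3.136, -0.177, 0.001]
contact_force: [-0.5, -0.7, -0.4]
opening: -0.0004
grip_force: 0.0
t: 5.37
tool_pos: [0.4884, -0.0421, 0.1583]
tool_rot: [-3.136, -0.177, 0.0]
contact_force: [1.1, 0.2, 0.5]
opening: 0.0
grip_force: 0.0
now [ 0.4884 -0.0421  0.1583] mach [ 0.0321 -0.0269  0.1583] xhead 0.11279277622697266 t 5.3667
```

View pics/c3.png

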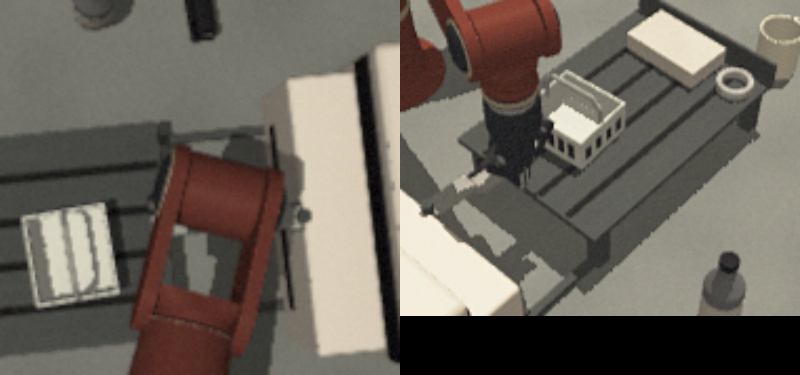

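The hook has followed: its strap now lies along the bed, hinge at top crop (303,215). I'll creep on to the stop, watching the force.

```bash
for i in 1 2 ; do python3 -m pendant '[[[-2,0,0],[0,0,0],0],[[-2,0,0],[0,0,0],0],[[0,0,0],[0,0,0],0]]' | egrep 'pos|force'; done
```

```text
tool_pos: [0.4845, -0.0426, 0.1583]
contact_force: [-0.2, 0.2, 0.1]
grip_force: 0.0
tool_pos: [0.4819, -0.0429, 0.1585]
contact_force: [5.0, 1.3, -3.2]
grip_force: 3.1
```

```bash
for i in 1 2 ; do python3 -m pendant '[[[-1.5,0,0],[0,0,0],0],[[0,0,0],[0,0,0],0],[[0,0,0],[0,0,0],0]]' | egrep 'pos|force'; done
```

```text
tool_pos: [0.4819, -0.0429, 0.1586]
contact_force: [11.7, 1.5, -6.3]
grip_force: 6.0
tool_pos: [0.4819, -0.0429, 0.1587]
contact_force: [18.1, 3.0, -9.2]
grip_force: 9.1
```

The stop is reached, with force building while the position stays fixed. Next I back off and clear the view.

```bash
python3 -m pendant '[[[10,0,0],[0,0,0],0],[[25,0,0],[0,0,0],0],[[25,0,0],[0,0,0],0],[[0,0,-30],[0,0,0],0],[[0,0,-38],[0,0,0],0],[[0,0,-38],[0,0,0],0],[[0,0,-38],[0,0,0],0],[[0,-20,0],[0,0,0],1],[[10,-32,0],[0,0,0],1],[[10,-32,0],[0,0,0],1],[[10,-32,0],[0,0,0],1],[[10,-32,0],[0,0,0],1]]' | grep pos
python3 -m pendant '[[[10,-32,0],[0,0,0],1],[[10,-32,0],[0,0,0],1],[[10,-32,0],[0,0,0],1],[[10,-32,0],[0,0,0],1],[[10,-32,0],[0,0,0],1],[[0,0,0],[0,0,0],1],[[0,0,0],[0,0,0],1]]'
python3 - <<'E'
import cv2
from station import optics
a=optics.get_image("top")[150:290,270:430,::-1]; cv2.imwrite("pics/t4.png",cv2.resize(a,None,fx=5,fy=4.2857*7/6,interpolation=cv2.INTER_CUBIC)[:600] if 0 else cv2.resize(a,(686,600),interpolation=cv2.INTER_CUBIC))
a=optics.get_image("scene")[120:270,215:405,::-1]; cv2.imwrite("pics/s4.png",cv2.resize(a,None,fx=4,fy=4,interpolation=cv2.INTER_CUBIC))
E
```

```text
tool_pos: [0.5604, 0.116, 0.3024]
t: 8.05
tool_pos: [0.5919, 0.2807, 0.3015]
tool_rot: [3.135, 0.181, -0.002]
contact_force: [1.2, -1.0, 0.7]
opening: 0.0855
grip_force: 0.0
```

View pics/t4.png

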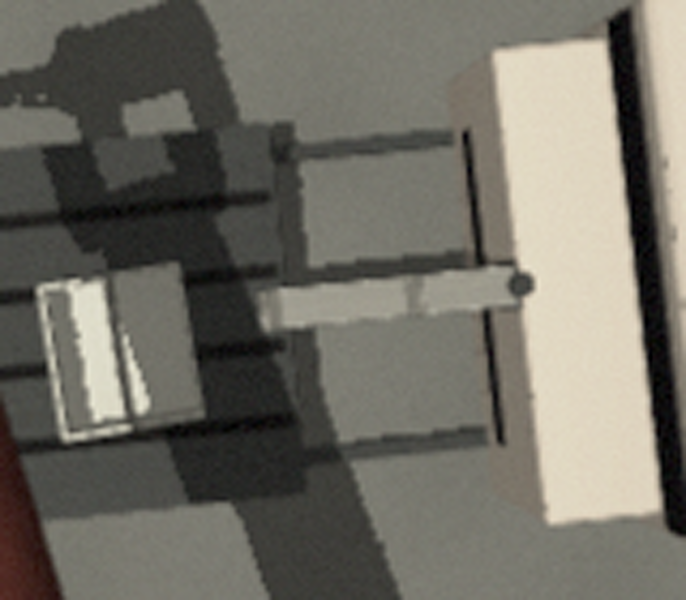

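View pics/s4.png

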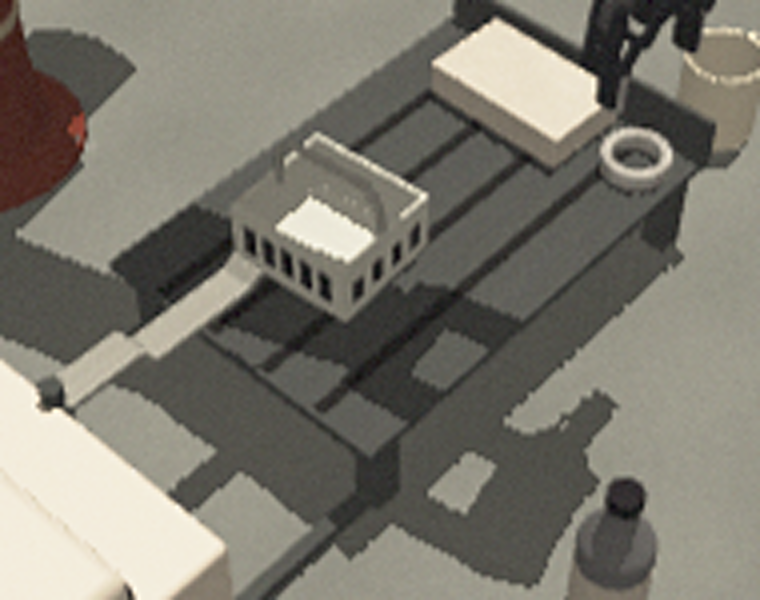

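The top view has the hook straight: hinge (520,284), tip end (264,308). The basket has not moved, and its handle runs (112,272) to (131,420).

Run:
```python
from h import *
t=lambda x,y:(270+x/4.2857,150+y/4.2857)
s=lambda x,y:(215+x/4,120+y/4)
hi=atz("top",t(520,284),.205); ti=atz("top",t(264,308),.189)
print("hinge",hi,"tip",ti,"tri",*tri(t(264,308),s(247,272)),"len",np.hypot(*(ti-hi)[:2]),"yaw",np.arctan2(-(ti-hi)[0],(ti-hi)[1]))
print("mach hinge/tip",mach(hi),mach(ti))
a=atz("top",t(112,275),.195);b=atz("top",t(131,420),.195)
print("handle ends",a,b,np.hypot(*(a-b)[:2]),"yaw",np.arctan2((a-b)[1],(a-b)[0]),"mid",(a+b)/2,mach((a+b)/2))
c=[atz("top",t(*p),.16) for p in[(182,262),(205,413),(37,285),(62,440)]]
m=sum(c)/4;print("basket ctr",m,mach(m),"yaws",[np.arctan2(v[1],v[0]) for v in(c[0]-c[1],c[2]-c[3])],[np.arctan2(-v[0],v[1]) for v in(c[2]-c[0],c[3]-c[1])])
```

```text
hinge [ 0.4721 -0.1852  0.205 ] tip [0.4504 0.004  0.189 ] tri [0.4515 0.0047 0.1767] 0.0019636365811191154 len 0.19046791954734138 yaw 0.11446318973529652
mach hinge/tip [-0.0002 -0.1672  0.205 ] [-0.0005  0.0232  0.189 ]
handle ends [0.4727 0.1184 0.195 ] [0.3655 0.1019 0.195 ] 0.10847797881892625 yaw 0.1533917618011778 mid [0.4191 0.1102 0.195 ] [-0.0196  0.1322  0.195 ]
basket ctr [0.4161 0.1106 0.16  ] [-0.0225  0.133   0.16  ] yaws [np.float64(0.17176600377738396), np.float64(0.1856181825516243)] [np.float64(0.17802094029546867), np.float64(0.20420641636432577)]
```

Run:
```python
from h import *
D=down(.178);p=get_obs()["tool_pos"]
go((p,D),([.448,.116,.30],D),([.448,.116,.185],D))
```

```text
now [0.5921 0.2789 0.302 ] mach [0.1713 0.2804 0.302 ] xhead 0.11256140931529889 t 8.15
shift mm [0. 0. 0.] turn [ 0.0008  0.0008 -0.0654]
shift mm [-170.6136  134.797     2.0024] turn [0. 0. 0.]
shift mm [  0.   0. 115.] turn [0. 0. 0.]
```

```bash
python3 -m pendant '[[[0,0,0],[0,0,-0.065],1],[[-24,19,0],[0,0,0],1],[[-24,19,0],[0,0,0],1],[[-24,19,0],[0,0,0],1],[[-24,19,0],[0,0,0],1],[[-24,19,0],[0,0,0],1],[[-24,19,0],[0,0,0],1],[[-26,20,0],[0,0,0],1],[[0,0,0],[0,0,0],1],[[0,0,0],[0,0,0],1]]' 60
python3 - <<'E'
from h import *
D=down(.178)
go(([.448,.116,.30],D),([.448,.116,.185],D))
E
```

```text
t: 8.98
tool_pos: [0.4479, 0.1158, 0.3028]
tool_rot: [3.13, 0.273, 0.003]
contact_force: [0.2, 0.5, -0.3]
opening: 0.0855
grip_force: 0.0
now [0.4479 0.1158 0.3028] mach [0.0096 0.1346 0.3028] xhead 0.17411641428230618 t 8.9833
shift mm [ 0.1239 -0.1662  2.7625] turn [ 0.0002 -0.002  -0.0039]
shift mm [  0.   0. 115.] turn [0. 0. 0.]
```

```bash
python3 -m pendant '[[[0,0,25],[0,0,0],1],[[0,0,25],[0,0,0],1],[[0,0,25],[0,0,0],1],[[0,0,20],[0,0,0],1],[[0,0,15],[0,0,0],1],[[0,0,7],[0,0,0],1],[[0,0,0],[0,0,0],1],[[0,0,0],[0,0,0],1]]' 60
python3 -m pendant '[[[0,0,0],[0,0,0],0],[[0,0,0],[0,0,0],0],[[0,0,0],[0,0,0],0],[[0,0,0],[0,0,0],0],[[0,0,0],[0,0,0],0],[[0,0,0],[0,0,0],0],[[0,0,0],[0,0,0],0],[[0,0,0],[0,0,0],0]]' 60
python3 - <<'E'
from h import *
D=down(YAW);go((get_obs()["tool_pos"],D))
E
```

```text
t: 9.65
tool_pos: [0.4491, 0.1176, 0.1857]
tool_rot: [-3.129, -0.279, -0.0]
contact_force: [-0.8, 0.7, 0.8]
opening: 0.0854
grip_force: 0.0
t: 10.32
tool_pos: [0.4487, 0.1177, 0.1853]
tool_rot: [-3.129, -0.279, -0.001]
contact_force: [-0.5, 0.4, -1.2]
opening: 0.0056
grip_force: 58.5
now [0.4487 0.1177 0.1853] mach [0.0107 0.1363 0.1853] xhead 0.177791011730213 t 10.3167
shift mm [0. 0. 0.] turn [-0.0003 -0.0006  0.0648]
```

```bash
python3 -m pendant '[[[0,0,-1],[0,0,0.033],0],[[0,0,0],[0,0,0.032],0],[[5,0,0],[0,0,0],0],[[10,0,0],[0,0,0],0],[[10,0,0],[0,0,0],0],[[0,5,0],[0,0,0],0],[[0,10,0],[0,0,0],0],[[0,10,0],[0,0,0],0],[[0,10,0],[0,0,0],0],[[0,10,0],[0,0,0],0],[[0,5,0],[0,0,0],0],[[0,0,0],[0,0,0],0]]'
python3 - <<'E'
from h import *
D=down(YAW);go((w(.036,-.071,.186),D))
import cv2
a=optics.get_image("top")[150:290,250:410];b=optics.get_image("scene")[120:270,215:405]
a=cv2.resize(a,(400,350),interpolation=2);b=cv2.resize(b,(400,316),interpolation=2)
im=np.zeros((350,800,3),np.uint8);im[:,:400]=a;im[:316,400:]=b
cv2.imwrite("pics/c5.png",im[:,:,::-1])
E
```

```text
t: 11.32
tool_pos: [0.479, 0.0691, 0.1861]
tool_rot: [3.136, 0.174, -0.0]
contact_force: [0.3, -0.5, -4.6]
opening: 0.0055
grip_force: 58.5
now [0.479  0.0691 0.1861] mach [0.0353 0.0847 0.1861] xhead 0.11083016146041991 t 11.3167
shift mm [  1.0717 155.6793   0.2032] turn [ 0.0006  0.0001 -0.0022]
```

View pics/c5.png

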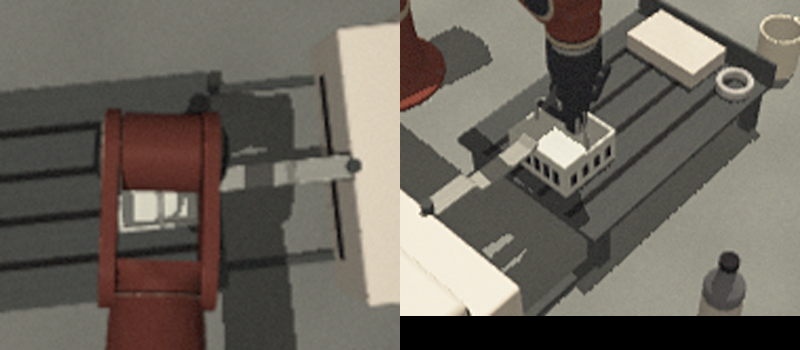

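The basket follows; its front is under the hook's tip, whose strap lies between the handle posts at scene crop (525,150). I'll continue in stages, watching the force.

```bash
python3 -m pendant '[[[1,5,0],[0,0,0],0],[[0,9,0],[0,0,0],0],[[0,9,0],[0,0,0],0],[[0,9,0],[0,0,0],0],[[0,9,0],[0,0,0],0],[[0,9,0],[0,0,0],0],[[0,5,0],[0,0,0],0],[[0,0,0],[0,0,0],0]]'
python3 -m pendant '[[[0,5,0],[0,0,0],0],[[0,8,0],[0,0,0],0],[[0,8,0],[0,0,0],0],[[0,8,0],[0,0,0],0],[[0,8,0],[0,0,0],0],[[0,5,0],[0,0,0],0],[[0,0,0],[0,0,0],0]]'
python3 - <<'E'
from h import *
D=down(YAW);go((w(.036,-.071,.186),D))
E
```

```text
t: 12.08
tool_pos: [0.4864, 0.0149, 0.1863]
tool_rot: [3.136, 0.175, -0.0]
contact_force: [0.1, -0.1, -2.5]
opening: 0.0059
grip_force: 58.6
t: 12.67
tool_pos: [0.4911, -0.0268, 0.1863]
tool_rot: [3.136, 0.175, 0.0]
contact_force: [0.1, -0.3, -4.2]
opening: 0.006
grip_force: 58.6
now [ 0.4911 -0.0268  0.1863] mach [ 0.0365 -0.012   0.1863] xhead 0.11137608001316061 t 12.6667
shift mm [-0.4178 59.038   0.365 ] turn [ 0.0003 -0.     -0.0016]
```

```bash
python3 -m pendant '[[[0,5,0],[0,0,0],0],[[0,9,0],[0,0,0],0],[[0,9,0],[0,0,0],0],[[0,9,0],[0,0,0],0],[[0,9,0],[0,0,0],0],[[0,9,0],[0,0,0],0],[[0,6,0],[0,0,0],0],[[0,3,0],[0,0,0],0],[[0,0,0],[0,0,0],0]]'
python3 - <<'E'
from h import *
D=down(YAW);go((w(.036,-.071,.172),D))
import cv2
b=optics.get_image("scene")[120:270,215:405]
cv2.imwrite("pics/c6.png",cv2.resize(b,(760,600),interpolation=2)[:,:,::-1])
E
```

```text
t: 13.42
tool_pos: [0.4977, -0.085, 0.1863]
tool_rot: [-3.137, -0.175, 0.0]
contact_force: [1.2, 0.8, -2.3]
opening: 0.0058
grip_force: 58.6
now [ 0.4977 -0.085   0.1863] mach [ 0.0365 -0.0706  0.1863] xhead 0.11173918699264676 t 13.4167
shift mm [-0.4635  0.4405 14.2871] turn [-0.      0.0001 -0.0013]
```

View pics/c6.png

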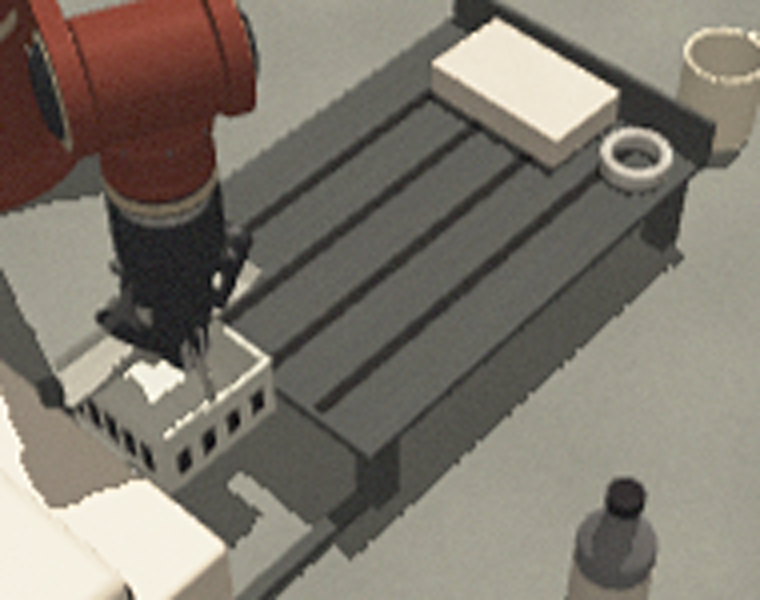

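The basket is over the gap with its back wall just past the bed's edge, at (275,365). Next I lower it onto the hook.

```bash
python3 -m pendant '[[[0,0,2],[0,0,0],0],[[0,0,3],[0,0,0],0],[[0,0,3],[0,0,0],0],[[0,0,2],[0,0,0],0],[[0,0,0],[0,0,0],0],[[0,0,0],[0,0,0],0]]'|egrep 'pos|force'
python3 -m pendant '[[[0,0,1],[0,0,0],0],[[0,0,1],[0,0,0],0],[[0,0,0],[0,0,0],0]]'|egrep 'pos|force'
python3 -m pendant '[[[0,0,1],[0,0,0],0],[[0,0,1],[0,0,0],0],[[0,0,0],[0,0,0],0]]'|egrep 'pos|force'
```

```text
tool_pos: [0.4974, -0.084, 0.176]
contact_force: [1.0, 0.6, -3.2]
grip_force: 58.6
tool_pos: [0.4976, -0.0842, 0.1742]
contact_force: [-0.0, 0.3, -2.6]
grip_force: 58.6
tool_pos: [0.4975, -0.0842, 0.1721]
contact_force: [-1.1, -0.9, -3.4]
grip_force: 58.6
```

```bash
for i in 1 2; do python3 -m pendant '[[[0,0,1],[0,0,0],0],[[0,0,0],[0,0,0],0],[[0,0,0],[0,0,0],0]]'|egrep 'pos|force'; done
```

```text
tool_pos: [0.4977, -0.0842, 0.1715]
contact_force: [0.4, 0.3, -1.8]
grip_force: 58.7
tool_pos: [0.4978, -0.0843, 0.171]
contact_force: [-1.6, 0.4, 0.0]
grip_force: 59.1
```

```bash
python3 -m pendant '[[[0,0,1],[0,0,0],0],[[0,0,0],[0,0,0],0],[[0,0,0],[0,0,0],0]]'|egrep 'pos|force'
python3 -m pendant '[[[0,0,0],[0,0,0],0.08],[[0,0,0],[0,0,0],0.1],[[0,0,0],[0,0,0],0.14],[[0,0,0],[0,0,0],0.18],[[0,0,0],[0,0,0],0.22],[[0,0,0],[0,0,0],0.26],[[0,0,0],[0,0,0],0.3],[[0,0,0],[0,0,0],0.35],[[0,0,0],[0,0,0],0.4],[[0,0,0],[0,0,0],0.4]]'
python3 - <<'E'
from h import *
import cv2
b=optics.get_image("scene")[150:270,215:335]
cv2.imwrite("pics/c7.png",cv2.resize(b,(600,600),interpolation=2)[:,:,::-1])
E
```

```text
tool_pos: [0.4983, -0.0843, 0.1705]
contact_force: [-1.0, 1.4, 5.1]
grip_force: 59.5
t: 16.05
tool_pos: [0.4976, -0.0842, 0.1693]
tool_rot: [-3.137, -0.177, -0.0]
contact_force: [0.5, -0.1, 0.2]
opening: 0.0337
grip_force: 0.0
```

The view budget is used up, so I'll retract straight up and check by image code instead.

```bash
python3 -m pendant '[[[0,0,-5],[0,0,0],0.4],[[0,0,-10],[0,0,0],0.4],[[0,0,-20],[0,0,0],0.4],[[0,0,-30],[0,0,0],0.4],[[0,0,-38],[0,0,0],0.4],[[0,0,-38],[0,0,0],0.4],[[15,-30,-10],[0,0,0],0.4],[[15,-35,0],[0,0,0],0.4],[[15,-35,0],[0,0,0],0.4],[[15,-35,0],[0,0,0],0.4],[[15,-35,0],[0,0,0],0.4],[[15,-35,0],[0,0,0],0.4]]'
python3 -m pendant '[[[15,-35,0],[0,0,0],0.4],[[15,-35,0],[0,0,0],0.4],[[15,-35,0],[0,0,0],0.4],[[15,-35,0],[0,0,0],0.4],[[0,0,0],[0,0,0],0.4],[[0,0,0],[0,0,0],0.4],[[0,0,0],[0,0,0],0.4],[[0,0,0],[0,0,0],0.4],[[0,0,0],[0,0,0],0.4],[[0,0,0],[0,0,0],0.4]]'
python3 - <<'E'
from h import *
import cv2
go()
im=optics.get_image("top");im2=optics.get_image("top");sc=optics.get_image("scene")
print("motion",np.abs(im.astype(int)-im2)[150:290,270:430].max())
cv2.imwrite("pics/top9.png",im[:,:,::-1]);cv2.imwrite("pics/scene9.png",sc[:,:,::-1])
# expected basket rim corners if hung level at handle mach (.006,-.071)
for n,I in(("top",im),("scene",sc)):
    P=np.array([proj(n,w(.006+sx*.060,-.071+sy*.055,.146)) for sx,sy in((1,1),(1,-1),(-1,-1),(-1,1))])
    print(n,P.tolist())
# light region between bed edge and slitter, compare with t4-type picture before
old=cv2.imread("pics/top0.png")[:,:,::-1]
d=np.abs(im.astype(int)-old).sum(2);g=im.min(2)
m=(g>150)
c0,c1,r0,r1=342,384,165,270
for r in range(r0,r1,4):print(r,''.join('#' if g[r,c]>165 else '+' if g[r,c]>125 else '.' for c in range(325,400)))
E
```

```text
t: 17.1
tool_pos: [0.5644, 0.1315, 0.3219]
tool_rot: [-3.137, -0.177, -0.003]
contact_force: [0.7, -0.5, -0.3]
opening: 0.034
grip_force: 0.0
t: 17.93
tool_pos: [0.6079, 0.2743, 0.321]
tool_rot: [-3.137, -0.175, -0.001]
contact_force: [-0.1, -0.2, 0.2]
opening: 0.034
grip_force: 0.0
now [0.6079 0.2743 0.321 ] mach [0.1865 0.2741 0.321 ] xhead 0.11130929892642476 t 17.9333
motion 25
top [[340.47069792749915, 200.82707370937737], [373.0916363112474, 197.82829079612546], [376.75523713728234, 233.6416474028057], [343.9615561075498, 236.74385678023017]]
scene [[282.26390261148913, 212.8229147021575], [255.10695733457237, 234.5577868946332], [228.42358943561024, 212.57368884443054], [255.59040898564572, 192.63555546612346]]
165 ............................................................+##############
169 ............................................................+##############
173 .............................................................##############
177 .............................................................+#############
181 ................................................
[... 1087 characters left out ...]
.....++++++++++......................................+######
241 .....................................................................+#####
245 .....................................................................+#####
249 .....................................................................+#####
253 ......................................................................+####
257 ......................................................................+####
261 .......................................................................+###
265 .......................................................................+###
269 ........................................................................+##
```

The basket rim matches the predicted hung pose within a pixel, with the hook through its middle. I'll let it settle briefly, then hand in.

```bash
python3 -m pendant '[[[0,0,0],[0,0,0],0.4],[[0,0,0],[0,0,0],0.4],[[0,0,0],[0,0,0],0.4],[[0,0,0],[0,0,0],0.4],[[0,0,0],[0,0,0],0.4],[[0,0,0],[0,0,0],0.4],[[0,0,0],[0,0,0],0.4],[[0,0,0],[0,0,0],0.4],[[0,0,0],[0,0,0],0.4],[[0,0,0],[0,0,0],0.4],[[0,0,0],[0,0,0],0.4],[[0,0,0],[0,0,0],0.4]]' | grep t:
python3 - <<'E'
from station import optics,ctrl
import cv2,numpy as np
a=cv2.imread("pics/top9.png")[195:240,335:380,::-1].astype(int);b=optics.get_image("top")[195:240,335:380].astype(int)
c=cv2.imread("pics/scene9.png")[185:260,220:290,::-1].astype(int);d=optics.get_image("scene")[185:260,220:290].astype(int)
m=[np.abs(a-b).mean(),np.abs(c-d).mean(),np.abs(a-b).max(),np.abs(c-d).max()];print(m)
if max(m[:2])<8: print(ctrl.finish_job())
E
```

```text
t: 19.08
tool_rot: [-3.137, -0.177, 0.0]
[np.float64(1.7988477366255144), np.float64(2.0636190476190475), np.int64(17), np.int64(58)]
the job is handed in; nothing more can be done
None
```

The hook arm is swung out to its stop and the basket hangs level by its handle in the hook, clear of the bed and at rest; I handed the job in at about 19 s, and no verdict came back.

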